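# Unhook the check weight past its sprung keeper

### The arm

A 6-joint arm with a two-finger parallel gripper is mounted at the origin on a cart in front of the work surface, level with it; the furniture and walls round the work are solid. World frame = base frame: x ahead of the robot, y to its left, z up, the work surface at z = 0. Lengths are in m, angles in rad, forces in N, time in s.
With the tool pointing down it reaches from about 0.3 to 0.775 m from the base axis. Payload 14.6 kg.
Tool frame: the origin (TCP) lies on the front face of the gripper's body, between the roots of the fingers; the fingertips stand 97 mm ahead of it and the grasp point (between the pads) lies 78 mm ahead of it; z points along the fingers, x is the direction in which the jaws open and shut, and the axes are right-handed (so a half turn about z gives the same grasp; the last joint's range is limited). The gripper opens to 94 mm and grips with 3 to 60 N. Pads are 16 mm wide; open, the fingers measure 119 mm over their backs; the gripper's body (75 mm by 177 mm) begins 78 mm behind the grasp point.
Start: joints at [1.219, 0.3, 1.521, -0, 1.321, -0.067], TCP at [0.155, 0.528, 0.303] pointing down, gripper open.
Joint ranges: [-3.03, 3.03], [-0.79, 2.21], [0.23, 2.52], [-1.04, 4.18], [0, 3.07], [-2.55, 2.55]. Speed limits (rad/s): [2.22, 2.22, 2.57, 3.14, 3.14, 3.14].

### API

Orientations are given as [roll, pitch, yaw] about the fixed x, y, z axes, in that order (R = Rz(yaw) Ry(pitch) Rx(roll)).
In Python, from station import sensors, camera, ctrl gives the robot as it stands.
- The arm moves only by the tool move_arm, never from a script. Its argument "rows" is text: rows parted by semicolons, each of 6 numbers parted by spaces: the shift along the tool's x, y, z in mm, then the turn, a rotation vector about the tool's x, y, z in rad. In form: x y z wx wy wz; .... A call has 1 to 20 rows; each row shifts and turns the pose as measured when the row begins, along the tool's axes as they then stand; what a row does not reach is not made up. A row lasts 1/8 s, in which the tool goes at most 62.5 mm and 10.7 degrees, less where a joint would pass 70% of its speed; a pose out of reach is approached as far as the arm can. A call with a gripper value outside its range is refused whole. "grip" is the opening, from -1 (shut) to 1 (fully open), set as the call begins (left out, the last holds). The fingers move at their own pace and stop on an object; "newtons" is the grip in N (left out, the last holds). Time passes only in rows, so rows that do not move let the fingers close. It gives the time, the measured TCP pose, the force and the opening at its end, in the units of the state.
- sensors.get_obs(): the state, without advancing time (a new reading comes with each control period).
- camera(name): name is "scene" or "top" or "wrist"; returns a dict with "color" (420x560x3 uint8, blue, green, red), "z_map" (420x560 float32, m along the optical axis (not along the pixel's ray), 0 where there is no reading), "mtx" (3x3 intrinsics, pixels), "position" and "attitude" of the camera in the world; the wrist camera has in their place "hand_eye" (4x4, takes a point from camera to tool coordinates, whose origin is the TCP and whose axes are the tool frame's). Camera axes: x right, y down, z forward; pixel columns grow to the right and rows downward; lengths in m; the calibration is good to about 2 mm. A picture is of the moment at which its call begins: read the wrist's pose just before it.
- ctrl.hand_in(): hands the job in, once; it reports no verdict.
The state is a dict: "time_s": time; "qpos": joint angles; "joint_vel": joint speeds; "tau": joint torques, N m; "ee_pos": TCP position; "eef_rot": TCP orientation; "force": force on the tool from outside, world axes, zero at the start; "moment": the same for the moment, N m; "grip_width": finger opening in m.
Only numpy, scipy, OpenCV 4.12 (cv2) and the standard library are available. Lean on these libraries where they do the work, as an engineer would, in place of code of your own. Each camera call takes 0.05 s, during which the arm holds its last target.

### The job

Take the taller of the two steel check weights off its hook: push it back against the hook's sprung keeper until its bail is out from under the hook's beak, then lift it out and draw it forward off the hook. Stand it upright in the empty end of the blue parts tray, set down without dropping it, and leave the squat weight hanging on its own hook.

Things in the scene. Friction and masses are not known exactly. Their poses are not given: they have to be found in the camera images.
- tall_weight: Steel check weight: round body, 54 mm diameter, 44 mm tall, 0.4 kg, under a rigid bail of two flat legs (12 mm wide in x, outer faces 52 mm apart in y) and an 8 mm round cross bar along y. Origin: middle of the bar, z up; legs from 8 mm above it to the body's top 70 mm below it; underside 114 mm below it. Hangs by the bar on either hook. Grip both legs from outside, the hook between the fingers.
- squat_weight: The other steel check weight: the same bail (legs, bar and origin alike), but a squat body 62 mm in diameter and only 18 mm tall (underside 88 mm below the origin). It hangs on the rack's other hook and stays there.
- hook_rack: Fixed rack: grey base 130 x 210 x 12 mm with two posts, each with a hook towards -x, the front. Origin: centre of the base's underside; y along the row of hooks. Each post's top is 14 mm above the hook's seat, its front face 65 mm behind it. To unhook: push the bar back 20 mm (12 to 28 works), raise it 38 mm (25 to 52) so that the bar clears the beak and the body the arm, draw it 100 mm forward.
- left_hook (a point): Centre of the seated bar in the hook at the rack's +y side (rack x -45, y +70, z 160 mm; axes as the rack). Both hooks are alike, 12 mm wide in y. From the seat: the arm's top is 4 mm and its underside 14 mm below; the upturned tip stands 6 to 14 mm in front; a beak reaches from the tip back over the bar to 7 mm behind the seat, underside 10 mm and top 17 mm above it.
- right_hook (a point): The same point in the hook at the -y side (rack y -70 mm). In both hooks a sprung keeper, a steel plate 18 mm wide with its front 8 mm behind the seat and its top 18.5 mm above it, shuts the gap behind the beak. It slides straight back (rack +x) up to 26 mm when the bar is pushed against it, resisting with 1 to 3.5 N, and springs back.
- parts_tray: Blue shallow tray, 150 mm (x) x 200 mm (y) x 32 mm high, walls 4 mm; does not move. Origin: centre of its underside; inner floor 3 mm above it. Two bushes (38 mm wide, 22 mm high) stand in its +y half; the -y half is empty, its middle at x = 0, y = -50 mm.
Not all that is in view belongs to the job. What is shaped like the tall_weight but purple is not meant.

How it is judged:
On the way:
1. the tall weight's bail is pushed back on its hook, holding the keeper open, still at the height of the seat (x of tall_weight in the frame of hook_rack above -0.035 m and z of tall_weight in the frame of hook_rack between 0.15 and 0.178 m), for 0.05 s.
At the end, for the whole second after the job is handed in: The tall weight stands at rest and upright (within 10 degrees) on the floor of the parts tray, in its empty half (its axis within 60 mm of the tray's middle in x, and 0 to 85 mm to the -y side in y); the squat weight still hangs on its hook, its bail within 15 mm of where it was (x of tall_weight in the frame of parts_tray between -0.06 and 0.06 m and y of tall_weight in the frame of parts_tray between -0.085 and 0 m and z of tall_weight in the frame of parts_tray between 0.11 and 0.123 m and angle between tall_weight's own z axis and vertical below 0.17 rad and linear speed of tall_weight below 0.03 m/s and distance of squat_weight from where it was at the start of the episode below 0.015 m); the robot touches nothing.
It fails at once if the squat weight is taken off its seat (its bail moves by more than 30 mm) (distance of squat_weight from where it was at the start of the episode above 0.03 m).
It fails at once if the tall weight is dropped into the tray (comes down on it faster than 0.7 m/s) (linear speed of tall_weight above 0.7 m/s and horizontal distance between tall_weight and parts_tray below 0.15 m and height (world z) of tall_weight below 0.16 m).
It also fails if it takes over 42 s, if anything falls off the work surface, if the arm or the gripper's body presses on something with over 40 N, if the wrist force passes 120 N, or if a joint passes its speed limit or range.

## Working session

There is one attempt and no reset: what is moved stays moved. The work goes in short steps, Python scripts to look and compute and a tool call to move; the robot and the scene stay as the last step left them, time stands still between calls to the robot, and variables do not carry over. Pictures are saved under pics/ and viewed, and the job is handed in when it is done.

Besides the shell and the picture viewer there is one more tool, called after "Request:" by a JSON object that holds its "op" and its "data", one argument or row to a line. move_arm: Moves the arm, as the interface text tells. Its arguments: {"type":"object","properties":{"rows":{"type":"string"},"grip":{"type":"number"},"newtons":{"type":"number"}},"required":["rows"]}

```bash
ls; mkdir -p pics
cat > h.py <<'E'
import numpy as np, cv2
from scipy.spatial.transform import Rotation as R
from station import sensors, camera, ctrl
E
python3 - <<'E'
from h import *
o=sensors.get_obs(); print({k:np.round(v,3).tolist() for k,v in o.items()})
for n in ["scene","top","wrist"]:
    c=camera(n); cv2.imwrite(f"pics/{n}0.png",c["color"]); np.savez(f"pics/{n}0.npz",**c)
    print(n,{k:np.round(v,4).tolist() for k,v in c.items() if k not in("color","z_map")}, (c["z_map"]>0).mean())
E
```

```text
pics
{'time_s': 0.0, 'qpos': [1.219, 0.3, 1.522, -0.0, 1.321, -0.067], 'joint_vel': [0.001, 0.0, -0.001, 0.0, -0.001, -0.0], 'tau': [0.0, -53.182, -35.274, 0.071, 0.024, -0.0], 'ee_pos': [0.154, 0.528, 0.302], 'eef_rot': [-3.142, 0.001, 1.286], 'force': [0.345, 0.255, -0.363], 'moment': [-0.039, -0.009, -0.003], 'grip_width': 0.094}
scene {'mtx': [[459.0935, 0.0, 284.3637], [0.0, 459.0935, 206.4493], [0.0, 0.0, 1.0]], 'position': [0.1611, 0.4164, 0.6374], 'attitude': [-2.203, 0.0065, -2.633]} 0.9961692176870748
top {'mtx': [[380.5371, 0.0, 277.9337], [0.0, 380.5371, 211.4174], [0.0, 0.0, 1.0]], 'position': [0.4286, -0.1872, 0.9844], 'attitude': [-3.0428, -0.0178, -1.5436]} 0.995765306122449
wrist {'mtx': [[363.2307, 0.0, 278.8183], [0.0, 363.2307, 209.1931], [0.0, 0.0, 1.0]], 'hand_eye': [[1.0, -0.0005, -0.0005, 0.0004], [0.0006, 0.9632, 0.2689, -0.0779], [0.0003, -0.2689, 0.9632, -0.0818], [0.0, 0.0, 0.0, 1.0]]} 0.9963477891156463
```

View pics/scene0.png

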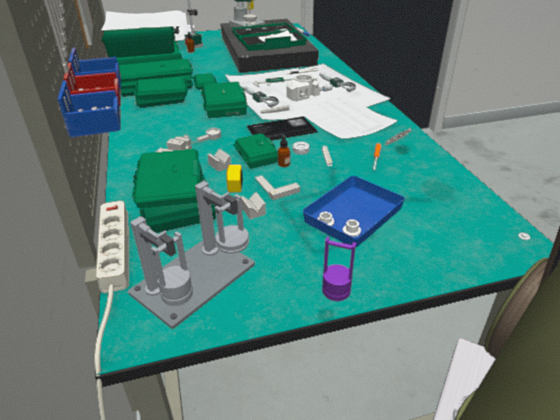

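View pics/top0.png

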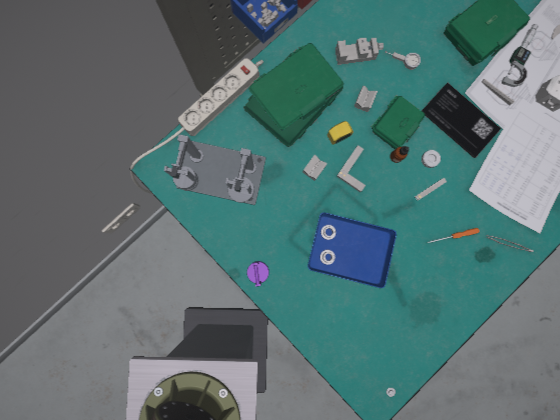

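View pics/wrist0.png

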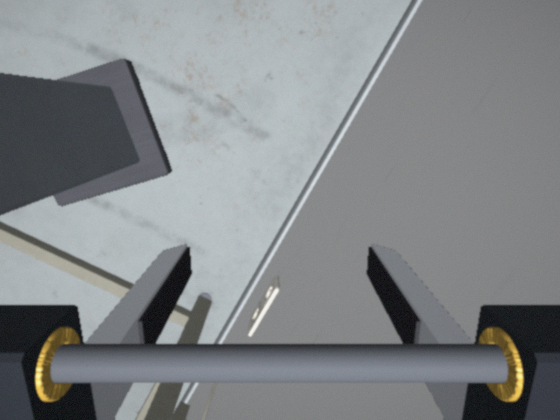

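The scene view shows the rack with two weights at (176,280) and (232,235), the purple decoy at (338,275) and the tray at (353,210). In the top view the rack is at (215,172) and the tray at (352,250), with its bushes on the left (+y) side. I'll zoom in next.

Run:
```python
import cv2,numpy as np
a=cv2.imread("pics/scene0.png")[170:330,120:260]; b=cv2.imread("pics/top0.png")[130:210,155:275]
cv2.imwrite("pics/za.png",cv2.resize(a,None,fx=3.7,fy=3.7,interpolation=cv2.INTER_CUBIC))
cv2.imwrite("pics/zb.png",cv2.resize(b,None,fx=6.5,fy=6.5,interpolation=cv2.INTER_CUBIC))
```

```text
(no output)
```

View pics/za.png

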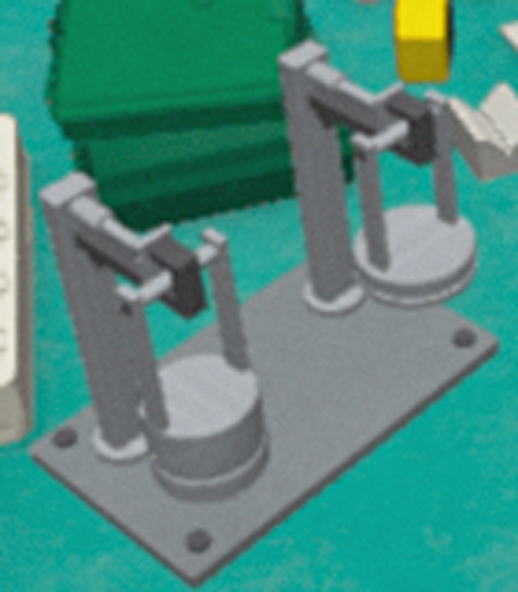

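View pics/zb.png

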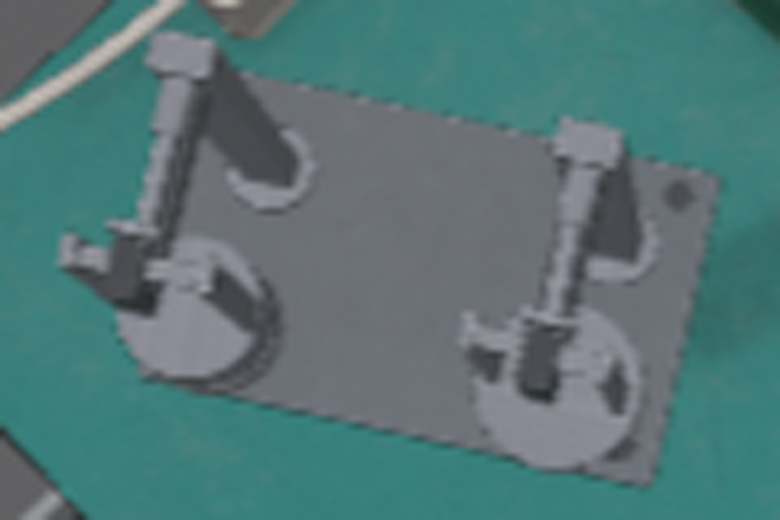

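```bash
cat >> h.py <<'E'
def load(n): 
    c=np.load(f"pics/{n}.npz"); return {k:c[k] for k in c.files}
def pose(c): return R.from_euler("xyz",c["attitude"]).as_matrix(), np.array(c["position"])
def cloud(c,P=None):
    Rm,p=P if P else pose(c)
    K=c["mtx"];z=c["z_map"];v,u=np.mgrid[:z.shape[0],:z.shape[1]]
    X=np.stack([(u-K[0,2])/K[0,0]*z,(v-K[1,2])/K[1,1]*z,z],-1)
    return X@Rm.T+p
def ray(c,uv,P=None):
    Rm,p=P if P else pose(c)
    K=c["mtx"]; d=Rm@np.array([(uv[0]-K[0,2])/K[0,0],(uv[1]-K[1,2])/K[1,1],1]); return p,d/np.linalg.norm(d)
def onplane(c,uv,z,P=None):
    p,d=ray(c,uv,P); return p+d*(z-p[2])/d[2]
def tri(r1,r2):
    (p,d),(q,e)=r1,r2
    s=np.linalg.lstsq(np.stack([d,-e],1),q-p,rcond=None)[0]; a=p+s[0]*d;b=q+s[1]*e
    return (a+b)/2,np.linalg.norm(a-b)
def proj(c,X,P=None):
    Rm,p=P if P else pose(c); x=(np.asarray(X)-p)@Rm; K=c["mtx"]; return x[...,:2]/x[...,2:]*[K[0,0],K[1,1]]+K[:2,2]
E
python3 - <<'E'
from h import *
for n in ["top0","scene0"]:
    c=load(n);X=cloud(c);hsv=cv2.cvtColor(c["color"],cv2.COLOR_BGR2HSV)
    t=(X[...,0]>.2)&(X[...,0]<.8)&(hsv[...,1]>150)&(hsv[...,0]>75)&(hsv[...,0]<95)
    print(n,"table z",np.percentile(X[t][:,2],[5,50,95]))
    g=(hsv[...,1]<60)&(X[...,2]>.007)&(X[...,2]<.017)&(abs(X[...,0]-.55)<.2)&(abs(X[...,1]+.02)<.2)
    print(g.sum()); r=cv2.minAreaRect(X[g][:,:2].astype(np.float32)); print("base rect",r)
    b=(hsv[...,0]>105)&(hsv[...,0]<125)&(hsv[...,1]>130)&(X[...,2]<.05)&(abs(X[...,0]-.35)<.2)&(abs(X[...,1]+.38)<.2)
    k=cv2.morphologyEx(b.astype(np.uint8),cv2.MORPH_OPEN,np.ones((3,3)));m=k>0
    print("tray",m.sum(),cv2.minAreaRect(X[m][:,:2].astype(np.float32)), np.percentile(X[m][:,2],[2,30,50,98]))
    w=(hsv[...,1]<60)&(X[...,2]>.155)&(X[...,2]<.2)&(abs(X[...,0]-.55)<.2)&(abs(X[...,1]+.02)<.25)
    q,l,s,ce=cv2.connectedComponentsWithStats(w.astype(np.uint8))
    for i in range(1,q): 
        if s[i,4]>5: print(s[i],X[l==i].mean(0).round(3),X[l==i].min(0).round(3),X[l==i].max(0).round(3))
E
```

```text
top0 table z [-0.00397877  0.00018585  0.08523484]
2487
base rect ((0.6616907715797424, 0.014692679047584534), (0.3498659133911133, 0.17760688066482544), 79.23461151123047)
tray 4287 ((0.43249741196632385, -0.392646849155426), (0.2027638703584671, 0.149838387966156), 77.77371978759766) [-0.00259165  0.00027648  0.00140611  0.03076422]
[ 77  93  43  37 531] [0.715 0.196 0.178] [0.68  0.159 0.155] [0.75 0.23 0.2 ]
[164 135  25  43 343] [0.62  0.021 0.168] [ 0.579 -0.     0.155] [0.672 0.051 0.179]
[225 148  26  43 341] [ 0.595 -0.115  0.168] [ 0.553 -0.135  0.155] [ 0.647 -0.083  0.179]
scene0 table z [-0.00257943 -0.00053795  0.03993471]
3767
base rect ((0.6565831899642944, 0.0028937608003616333), (0.3716336786746979, 0.18511438369750977), 82.12611389160156)
tray 3508 ((0.4335441589355469, -0.3882148563861847), (0.20247392356395721, 0.1512661874294281), 77.27350616455078) [-0.00040196  0.00193675  0.00380912  0.03121316]
[195 181  47  34 579] [ 0.594 -0.111  0.166] [ 0.554 -0.135  0.155] [ 0.649 -0.08   0.179]
[131 217  51  41 693] [0.62  0.026 0.167] [0.58  0.001 0.155] [0.675 0.054 0.179]
[  7 245  23  69 808] [0.714 0.198 0.178] [0.682 0.161 0.155] [0.75 0.23 0.2 ]
```

Run:
```python
from h import *
for n in ["top0","scene0"]:
    c=load(n);X=cloud(c);hsv=cv2.cvtColor(c["color"],cv2.COLOR_BGR2HSV)
    g=(hsv[...,1]<60)&(X[...,2]>.007)&(X[...,2]<.017)&(abs(X[...,0]-.62)<.13)&(abs(X[...,1]+.05)<.16)
    g=cv2.morphologyEx(g.astype(np.uint8),cv2.MORPH_OPEN,np.ones((3,3)))
    q,l,s,ce=cv2.connectedComponentsWithStats(g); i=1+s[1:,4].argmax(); P=X[l==i]
    r=cv2.minAreaRect(P[:,:2].astype(np.float32)); print(n,"base",r,P[:,2].mean()); print(cv2.boxPoints(r))
    # bails / posts in detail: heights
    for lo,hi,nm in [(.155,.2,"hookzone"),(.172,.2,"posttop")]:
      w=(X[...,2]>lo)&(X[...,2]<hi)&(abs(X[...,0]-.62)<.08)&(X[...,1]>-.16)&(X[...,1]<.07)
      q,l,s,ce=cv2.connectedComponentsWithStats(w.astype(np.uint8))
      for i in range(1,q):
        if s[i,4]>8: print(nm,s[i],X[l==i].mean(0).round(4),np.median(X[l==i][:,2]).round(4), cv2.minAreaRect(X[l==i][:,:2].astype(np.float32)))
```

```text
top0 base ((0.6302074790000916, -0.021700523793697357), (0.14742712676525116, 0.1294819861650467), 79.36239624023438) 0.010301903986698531
[[ 0.55297184 -0.08219633]
 [ 0.6802286  -0.10609823]
 [ 0.7074431   0.03879528]
 [ 0.58018637  0.06269719]]
hookzone [163 135  26  43 362] [0.62   0.021  0.1677] 0.1681 ((0.6231151223182678, 0.014129068702459335), (0.051087819039821625, 0.09299862384796143), 68.14952850341797)
hookzone [225 148  26  43 342] [ 0.5952 -0.1152  0.1681] 0.1686 ((0.5969980955123901, -0.12152358144521713), (0.05276715010404587, 0.09094075858592987), 64.62762451171875)
posttop [178 135  10   6  25] [0.666  0.0134 0.1732] 0.173 ((0.6651124358177185, 0.012677851133048534), (0.01093926839530468, 0.019403347745537758), 2.575815200805664)
posttop [240 148  10   8  30] [ 0.6395 -0.1228  0.1731] 0.1729 ((0.6395597457885742, -0.12348350882530212), (0.020310061052441597, 0.011784283444285393), 70.41667175292969)
posttop [170 164   9  13  73] [0.5928 0.0272 0.1751] 0.1749 ((0.5925375819206238, 0.027754537761211395), (0.01484666857868433, 0.025142332538962364), 76.23300170898438)

[... 743 characters left out ...]
68.70055389404297)
posttop [196 181  12   8  51] [ 0.6392 -0.1223  0.1732] 0.1732 ((0.6400446891784668, -0.12294989824295044), (0.021107317879796028, 0.014804006554186344), 83.06044006347656)
posttop [221 192  16  12  98] [ 0.569  -0.1085  0.1755] 0.176 ((0.5682571530342102, -0.11068817973136902), (0.018320022150874138, 0.027129752561450005), 84.01577758789062)
posttop [131 217  15   9  64] [0.665  0.0148 0.1733] 0.1733 ((0.6654205918312073, 0.014605976641178131), (0.020538337528705597, 0.014862842857837677), 77.85317993164062)
posttop [156 231  18  13 127] [0.5946 0.0288 0.1759] 0.1762 ((0.594757616519928, 0.029595613479614258), (0.01801847293972969, 0.02778281457722187), 67.78130340576172)
```

Run:
```python
from h import *
for n in ["top0","scene0"]:
    c=load(n);X=cloud(c)
    m=(X[...,2]>.15)&(X[...,2]<.7)
    P=X[m]; print(n)
    for x0 in np.arange(.1,1.1,.1):
        for y0 in np.arange(-.5,.7,.1):
            k=(P[:,0]>=x0)&(P[:,0]<x0+.1)&(P[:,1]>=y0)&(P[:,1]<y0+.1)
            if k.sum()>5: print(x0.round(1),y0.round(1),k.sum(),P[k][:,2].max().round(2),P[k].min(0).round(2))
c=load("scene0")
seat=np.array([.595,.029,.16]); y=np.array([.182,.983,0])
for n in ["top0","scene0"]:
    c=load(n); print(n,proj(c,np.stack([seat-.026*y,seat,seat+.026*y])).round(1))
```

```text
top0
0.1 -0.1 544 0.26 [ 0.1  -0.06  0.15]
0.1 -0.0 251 0.26 [0.11 0.   0.18]
0.5 -0.2 182 0.18 [ 0.55 -0.13  0.15]
0.5 -0.1 41 0.17 [ 0.57 -0.1   0.15]
0.5 -0.0 160 0.18 [0.58 0.   0.15]
0.5 0.3 1441 0.3 [0.51 0.31 0.15]
0.6 -0.2 168 0.18 [ 0.6  -0.13  0.15]
0.6 -0.0 265 0.18 [0.6  0.   0.15]
0.6 0.2 5706 0.45 [0.61 0.21 0.15]
0.6 0.3 379 0.31 [0.6  0.3  0.15]
0.7 0.1 9765 0.52 [0.71 0.11 0.15]
0.7 0.2 1061 0.47 [0.7  0.2  0.15]
0.8 -0.2 555 0.26 [ 0.86 -0.19  0.21]
0.8 -0.1 2020 0.38 [ 0.84 -0.06  0.15]
0.8 -0.0 4025 0.42 [0.81 0.   0.15]
0.8 0.1 805 0.43 [0.8  0.1  0.15]
0.9 -0.3 318 0.26 [ 0.9  -0.26  0.21]
0.9 -0.2 997 0.26 [ 0.9  -0.2   0.15]
0.9 -0.1 834 0.3 [ 0.9  -0.1   0.15]
scene0
0.1 -0.1 417 0.29 [ 0.1  -0.05  0.26]
0.1 -0.0 1416 0.28 [0.1  0.   0.18]
0.1 0.3 8767 0.57 [0.14 0.3  0.53]
0.1 0.4 901 0.64 [0.16 0.42 0.64]
0.5 -0.2 330 0.18 [ 0.55 -0.13  0.15]
0.5 -0.1 81 0.17 [ 0.57 -0.1   0.15]
0.5 -0.0 363 0.18 [0.58 0.   0.15]
0.5 0.3 21 0.16 [0.59 0.31 0.15]
0.6 -0.2 302 0.17 [ 0.6  -0.14  0.15]
0.6 -0.0 488 0.18 [0.6  0.   0.15]
0.6 0.2 1598 0.24 [0.61 0.21 0.15]
0.6 0.3 62 0.17 [0.6  0.3  0.15]
0.7 0.1 2718 0.31 [0.71 0.11 0.15]
0.7 0.2 308 0.24 [0.7  0.2  0.15]
0.8 -0.2 684 0.26 [ 0.86 -0.19  0.21]
0.8 -0.1 2234 0.49 [ 0.84 -0.05  0.15]
0.8 -0.0 7531 0.49 [0.81 0.   0.15]
0.8 0.1 396 0.32 [0.8  0.1  0.15]
0.9 -0.3 427 0.26 [ 0.91 -0.29  0.22]
0.9 -0.2 2345 0.46 [ 0.9  -0.2   0.15]
0.9 -0.1 1314 0.47 [ 0.91 -0.1   0.15]
0.9 -0.0 407 0.4 [0.9  0.   0.15]
1.0 -0.4 159 0.26 [ 1.01 -0.39  0.22]
1.0 -0.3 1116 0.44 [ 1.   -0.3   0.23]
1.0 -0.2 884 0.45 [ 1.   -0.2   0.15]
top0 [[186.2 172.6]
 [174.7 170.1]
 [163.1 167.6]]
scene0 [[178.8 237. ]
 [166.  245.2]
 [152.6 253.8]]
```

Run:
```python
from h import *
for n in ["top0","scene0"]:
    X=cloud(load(n)); m=(X[...,2]>.12)&(X[...,2]<.6)&(X[...,0]>.5)&(X[...,1]>.08); P=X[m]
    s=P[:,0]+P[:,1]
    for lo in np.arange(.12,.6,.06):
        k=(P[:,2]>lo)&(P[:,2]<lo+.06)
        if k.sum()>20: 
            a=s[k].argmin(); print(n,lo.round(2),k.sum(),np.percentile(s[k],[1,50]).round(3),P[k][a].round(3))
```

```text
top0 0.12 3068 [0.908 0.911] [0.606 0.3   0.133]
top0 0.18 3407 [0.908 0.911] [0.572 0.335 0.226]
top0 0.24 3684 [0.908 0.911] [0.667 0.239 0.286]
top0 0.3 3996 [0.908 0.911] [0.704 0.203 0.349]
top0 0.36 4118 [0.908 0.911] [0.714 0.193 0.419]
top0 0.42 2998 [0.908 0.911] [0.742 0.164 0.449]
top0 0.48 665 [0.908 0.911] [0.761 0.146 0.486]
scene0 0.12 3741 [0.91  0.912] [0.71  0.199 0.174]
scene0 0.18 2492 [0.91  0.912] [0.825 0.085 0.236]
scene0 0.24 1286 [0.911 0.912] [0.819 0.091 0.25 ]
scene0 0.3 253 [0.911 0.912] [0.805 0.105 0.322]
```

Request:
{"op": "move_arm", "data": {
  "rows": "-29.7 47 -5 0 0 0; -29.7 47 -5 0 0 0; -29.7 47 -5 0 0 0; -29.7 47 -5 0 0 0; -29.7 47 -5 0 0 0; -29.7 47 -5 0 0 0; -29.7 47 -5 0 0 0; -29.7 47 -5 0 0 0; -29.7 47 -5 0 0 0; -29.7 47 -5 0 0 0",
  "grip": 1
}}

```text
time_s: 1.4
ee_pos: [0.531, 0.0993, 0.3526]
eef_rot: [-3.141, 0.003, 1.292]
force: [0.3, 0.2, -0.1]
grip_width: 0.0937
```

Request:
{"op": "move_arm", "data": {
  "rows": "-17 27 -2 0 0 0; -17 27 -2 0 0 0; -16 28 -3 0 0 0; 0 0 0 0 0 -0.096; 0 0 0 0 0 0; 0 0 0 0 0 0"
}}

```text
time_s: 2.15
ee_pos: [0.5994, 0.0224, 0.3576]
eef_rot: [-3.137, 0.004, 1.382]
force: [0.3, 0.1, 0.2]
grip_width: 0.0938
```

```bash
cat >> h.py <<'E'
def wrist(name):
    o=sensors.get_obs(); c=camera("wrist"); c["ee"]=o["ee_pos"]; c["er"]=o["eef_rot"]
    np.savez(f"pics/{name}.npz",**c); cv2.imwrite(f"pics/{name}.png",c["color"]); return c
def wp(c):
    T=R.from_euler("xyz",c["er"]).as_matrix(); H=c["hand_eye"]
    return T@H[:3,:3], T@H[:3,3]+c["ee"]
E
python3 - <<'E'
from h import *
o=sensors.get_obs(); print(o["ee_pos"],o["eef_rot"],o["force"]); wrist("w1")
E
```

```text
[0.5993878  0.02240105 0.35755107] [-3.13699005  0.00373182  1.38234164] [0.29035625 0.07228813 0.22649167]
```

View pics/w1.png

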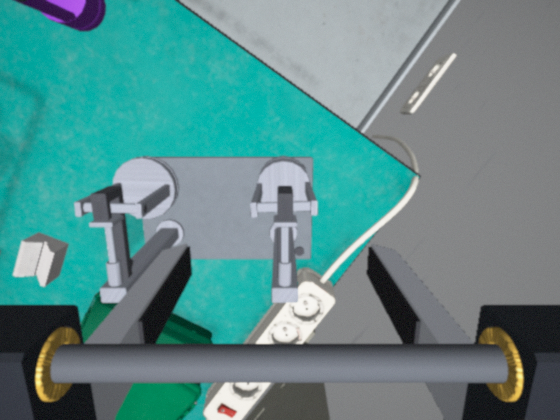

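Wrist view: the tall weight's bail is at (285,208), with its legs at about x=255 and x=315. The hook arm runs down to its post at (285,293). The squat weight is at (110,205).

Run:
```python
from h import *
c=load("w1");a=c["color"][150:310,225:345]
cv2.imwrite("pics/zw1.png",cv2.resize(a,None,fx=3.7,fy=3.7,interpolation=cv2.INTER_CUBIC))
P=wp(c);X=cloud(c,P)
z=X[...,2]
for v in range(180,232,4): print(v,(z[v,248:324:3]*1000).round(0).astype(int).tolist())
m=(z>.158)&(z<.19)&(abs(X[...,0]-.6)<.1)&(abs(X[...,1]-.03)<.06)
print(cv2.minAreaRect(np.argwhere(m)[:,::-1].astype(np.float32)))
```

```text
180 [11, 11, 12, 11, 88, 89, 90, 92, 89, 89, 90, 90, 90, 89, 90, 89, 90, 90, 88, 89, 90, 12, 0, -1, 0, -1]
184 [12, 11, 14, 94, 95, 90, 89, 89, 90, 90, 90, 90, 91, 90, 90, 90, 87, 89, 89, 99, 103, 12, 0, 0, 1, 0]
188 [12, 13, 13, 113, 109, 89, 90, 89, 90, 91, 155, 158, 157, 156, 157, 89, 91, 89, 91, 103, 121, 120, 0, -1, -2, 0]
192 [12, 11, 128, 129, 113, 90, 90, 90, 90, 90, 171, 171, 171, 172, 171, 90, 90, 89, 91, 103, 135, 137, -1, 0, -1, 0]
196 [12, 13, 143, 144, 117, 90, 90, 90, 89, 91, 177, 178, 178, 178, 177, 89, 90, 90, 90, 90, 143, 152, 152, 0, 0, -1]
200 [12, 158, 159, 155, 119, 90, 89, 88, 88, 89, 176, 176, 176, 177, 177, 90, 91, 90, 90, 91, 142, 166, 165, 0, 0, 0]
204 [12, 167, 169, 161, 162, 161, 161, 163, 164, 163, 177, 178, 177, 177, 177, 163, 162, 163, 164, 163, 163, 167, 167, 1, -1, -2]
208 [13, 167, 169, 163, 162, 164, 164, 164, 164, 164, 177, 176, 177, 177, 178, 163, 163, 163, 163, 164, 164, 167, 169, -1, -2, -1]
212 [11, 169, 168, 162, 162, 162, 161, 11, 11, 90, 178, 177, 176, 177, 178, 89, 12, 12, 13, 13, 13, 167, 168, 1, 0, -1]
216 [13, 168, 167, 11, 13, 11, 12, 12, 12, 163, 177, 176, 177, 177, 177, 161, 12, 11, 12, 11, 12, 10, 1, 1, -1, 0]
220 [11, 12, 12, 12, 12, 12, 12, 11, 12, 172, 173, 177, 177, 177, 177, 171, 13, 11, 11, 12, 13, 9, -3, -1, -2, -1]
224 [12, 14, 12, 11, 13, 12, 11, 11, 14, 180, 177, 178, 179, 178, 178, 178, 179, 12, 12, 12, 11, -1, 1, -1, -2, -1]
228 [12, 12, 12, 9, 13, 11, 13, 14, 18, 18, 156, 166, 167, 169, 156, 19, 12, 10, 11, 11, 11, 0, -1, 1, 0, 0]
((283.0, 245.5), (113.0, 66.0), 90.0)
```

View pics/zw1.png

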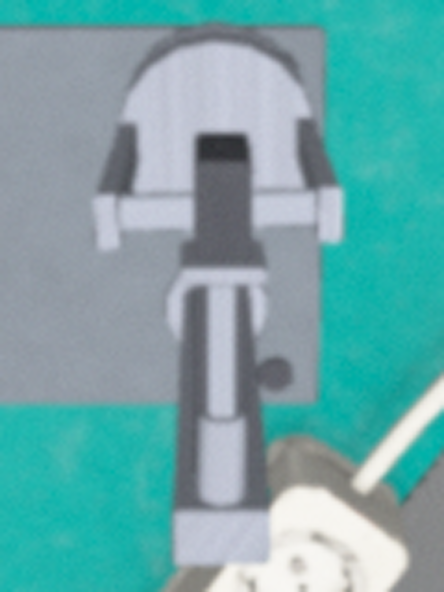

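Run:
```python
from h import *
c=load("w1");P=wp(c);X=cloud(c,P);z=X[...,2]
# leg tops by mask on height, split by column
vv,uu=np.mgrid[:420,:560]
L={}
for nm,(a,b) in dict(left=(246,260),right=(308,322)).items():
    m=(z>.164)&(z<.172)&(uu>a)&(uu<b)&(vv>196)&(vv<222)
    uv=np.array([uu[m].min()+uu[m].max(),vv[m].min()+vv[m].max()])/2
    L[nm]=onplane(c,uv,.168,P); print(nm,m.sum(),uv,L[nm].round(4),X[m].mean(0).round(4))
a,b=L["left"],L["right"]; d=b-a; print("mid",(a+b)/2,"sep",np.linalg.norm(d),"yaw of bar",np.arctan2(d[1],d[0]))
# bar mid via legs, height by triangulation with scene & top
for n,pl in dict(top0=None,scene0=None).items():
    cc=load(n); print(n,proj(cc,np.stack([a,b])).round(1))
Rm=R.from_euler("xyz",c["er"]).as_matrix(); print("tool x dir",np.arctan2(Rm[1,0],Rm[0,0]),"tool z",Rm[:,2])
# base edge orientation
hsv=cv2.cvtColor(c["color"],cv2.COLOR_BGR2HSV)
# post tops and beak
for nm,(u0,u1,v0,v1,lo,hi) in dict(beak=(270,300,185,222,.174,.182),post=(265,305,280,310,.168,.182),beakR=(80,130,180,222,.174,.182),postR=(95,135,280,310,.168,.182)).items():
    m=(z>lo)&(z<hi)&(uu>u0)&(uu<u1)&(vv>v0)&(vv<v1); print(nm,m.sum(),X[m].mean(0).round(4))
```

```text
left 103 [254.  209.5] [0.5931 0.0035 0.168 ] [0.5929 0.0029 0.1674]
right 107 [312.5 207.5] [0.6    0.0484 0.168 ] [0.6001 0.0488 0.1673]
mid [0.5965137  0.02596007 0.168     ] sep 0.04538060169953018 yaw of bar 1.418284663408759
top0 [[185.5 170.6]
 [164.9 166.8]]
scene0 [[176.7 232.7]
 [154.3 247.5]]
tool x dir 1.382341636470897 tool z [-0.00522021 -0.00280345 -0.99998244]
beak 459 [0.5933 0.0275 0.1766]
post 517 [0.665  0.0138 0.1729]
beakR 474 [ 0.5671 -0.1091  0.1766]
postR 477 [ 0.6384 -0.1233  0.1729]
```

Request:
{"op": "move_arm", "data": {
  "rows": "3.5 -3 10 0 0 0; 0 0 26 0 0 0; 0 0 26 0 0 0; 0 0 26 0 0 0; 0 0 26 0 0 0; 0 0 0 0 0 0"
}}

```text
time_s: 2.95
ee_pos: [0.5942, 0.0291, 0.2379]
eef_rot: [-3.136, 0.004, 1.381]
force: [-0.7, 0.6, -0.1]
grip_width: 0.0939
```

Run:
```python
from h import *
c=wrist("w2"); P=wp(c); print(c["ee"],c["er"]); print(proj(c,np.array([[.5965,.026,.168]]),P))
for i,n in enumerate(["scene"]):
    s=camera(n); np.savez("pics/scene1.npz",**s); cv2.imwrite("pics/zs1.png",cv2.resize(s["color"][150:330,110:270],None,fx=3.5,fy=3.5,interpolation=cv2.INTER_CUBIC))
```

```text
[0.59424073 0.02907392 0.23790473] [-3.13599078  0.00370166  1.3809904 ]
[[273.14734237 289.726526  ]]
```

View pics/w2.png

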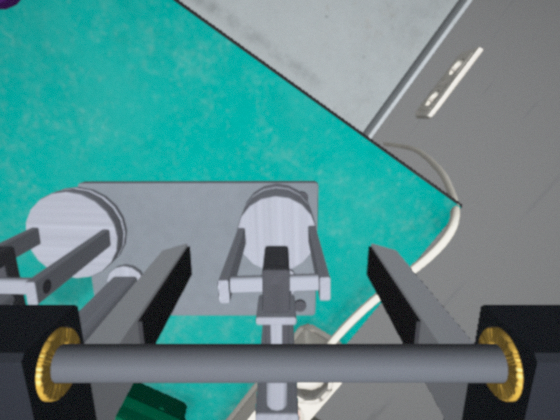

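View pics/zs1.png

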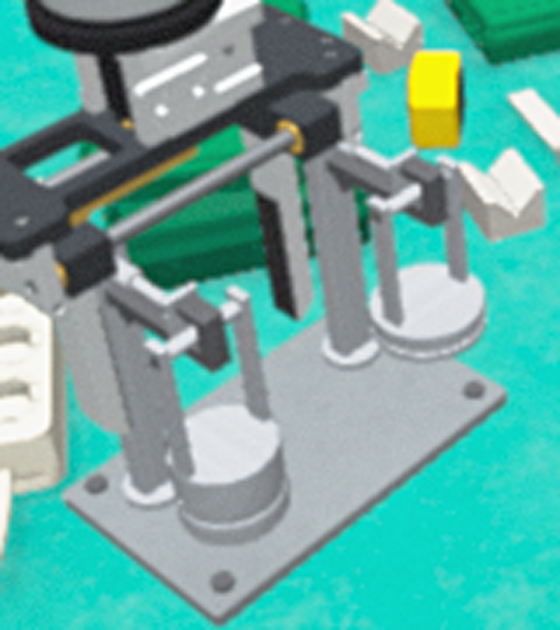

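Wrist view 2 puts the bail midpoint at about (274,288), and the projected estimate is (273,290), so they agree. The scene zoom shows the fingers either side of the tall weight's bail, still above it.

Run:
```python
from h import *
a=load("w1");b=load("w2");A=wp(a);B=wp(b)
z=cloud(b,B)[...,2];vv,uu=np.mgrid[:420,:560]
for nm,(u0,u1),uv1 in [("left",(215,236),(254,209.5)),("right",(313,334),(312.5,207.5))]:
    m=(z>.164)&(z<.172)&(uu>u0)&(uu<u1)&(vv>262)&(vv<310)
    uv=np.array([uu[m].min()+uu[m].max(),vv[m].min()+vv[m].max()])/2
    X,e=tri(ray(a,uv1,A),ray(b,uv,B)); print(nm,m.sum(),uv,onplane(b,uv,.168,B).round(4),"tri",X.round(4),e.round(4))
# tray from top & scene, rim corners
for n in ["top0","scene0"]:
    c=load(n);X=cloud(c);hsv=cv2.cvtColor(c["color"],cv2.COLOR_BGR2HSV)
    b=(hsv[...,0]>105)&(hsv[...,0]<125)&(hsv[...,1]>130)&(abs(X[...,0]-.43)<.15)&(abs(X[...,1]+.39)<.15)
    rim=b&(X[...,2]>.024)&(X[...,2]<.04); r=cv2.minAreaRect(X[rim][:,:2].astype(np.float32)); print(n,r,X[rim][:,2].max(), cv2.boxPoints(r).round(3).tolist())
    ctr=np.array(r[0]); fl=b&(np.hypot(X[...,0]-.42,X[...,1]+.44)<.035); print("floor z",np.median(X[fl][:,2]))
    bu=(hsv[...,1]<80)&(X[...,2]>.015)&(X[...,2]<.03)&(np.hypot(X[...,0]-ctr[0],X[...,1]-ctr[1])<.09); q,l,s,ce=cv2.connectedComponentsWithStats(bu.astype(np.uint8))
    for i in range(1,q):
        if s[i,4]>8: print("bush",X[l==i].mean(0).round(3))
```

```text
left 300 [226.5 289. ] [0.5921 0.0049 0.168 ] tri [0.5947 0.0031 0.1622] 0.0007
right 296 [322. 286.] [0.5989 0.0485 0.168 ] tri [0.6012 0.0486 0.1635] 0.0
top0 ((0.43310630321502686, -0.3897522985935211), (0.19745789468288422, 0.14915524423122406), 77.51509094238281) 0.034826337712685396 [[0.33899998664855957, -0.4699999988079071], [0.48500001430511475, -0.5019999742507935], [0.5270000100135803, -0.3089999854564667], [0.38199999928474426, -0.2770000100135803]]
floor z 0.0008681364244285117
bush [ 0.477 -0.331  0.02 ]
bush [ 0.413 -0.33   0.022]
scene0 ((0.4335838556289673, -0.38803911209106445), (0.20211368799209595, 0.1512661874294281), 77.27350616455078) 0.03345829278884982 [[0.33799999952316284, -0.4699999988079071], [0.48500001430511475, -0.503000020980835], [0.5299999713897705, -0.3059999942779541], [0.38199999928474426, -0.27300000190734863]]
floor z 0.0017779435699807333
bush [ 0.478 -0.331  0.019]
bush [ 0.414 -0.328  0.021]
```

Request:
{"op": "move_arm", "data": {
  "rows": "-2.6 2.8 10 0 0 0; 0 0 11 0 0 0; 0 0 0 0 0 0"
}}

```text
time_s: 3.42
ee_pos: [0.5979, 0.0257, 0.22]
eef_rot: [3.14, 0.002, 1.381]
force: [0.1, -0.5, -0.2]
grip_width: 0.0938
```

Request:
{"op": "move_arm", "data": {
  "rows": "1 -1.5 1 0 0 0; 0 0 0 0 0 0; 0 0 0 0 0 0; 0 0 0 0 0 0; 0 0 0 0 0 0; 0 0 0 0 0 0",
  "grip": -1,
  "newtons": 40
}}

```text
time_s: 4.18
ee_pos: [0.5968, 0.027, 0.2199]
eef_rot: [3.139, 0.002, 1.381]
force: [1.5, -0.2, -1.5]
grip_width: 0.0518
```

Request:
{"op": "move_arm", "data": {
  "rows": "0 0 -2 0 0 0; 0 5 0 0 0 0; 0 5 0 0 0 0; 0 5 0 0 0 0; 0 5 0 0 0 0; 0 0 0 0 0 0"
}}

```text
time_s: 4.92
ee_pos: [0.6172, 0.0231, 0.2206]
eef_rot: [-3.14, 0.003, 1.381]
force: [-2.5, 0.5, -1.7]
grip_width: 0.052
```

Run:
```python
from h import *
o=sensors.get_obs();print(o["ee_pos"],o["force"],o["moment"])
c=wrist("w3")
s=camera("scene"); cv2.imwrite("pics/zs2.png",cv2.resize(s["color"][150:330,110:270],None,fx=3.5,fy=3.5,interpolation=cv2.INTER_CUBIC))
cv2.imwrite("pics/zw3.png",cv2.resize(c["color"][150:420,180:380],None,fx=3,fy=3)[:600])
```

```text
[0.6172236  0.02312525 0.22057767] [-2.53860822  0.53527173 -1.73028131] [0.0732691  0.43677482 0.00455184]
```

View pics/zs2.png

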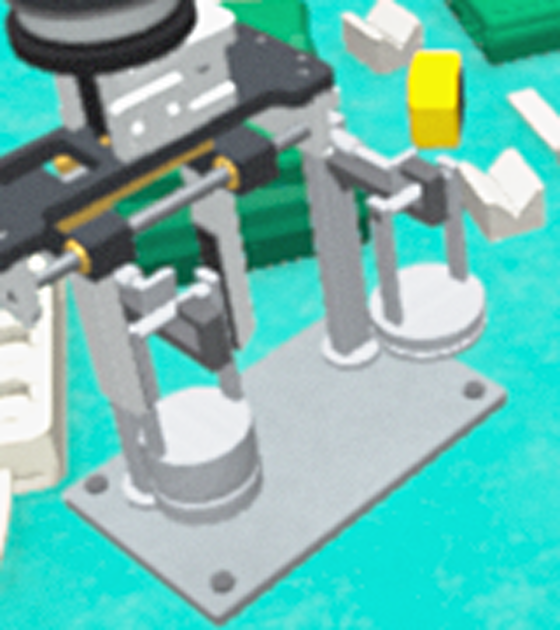

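View pics/zw3.png

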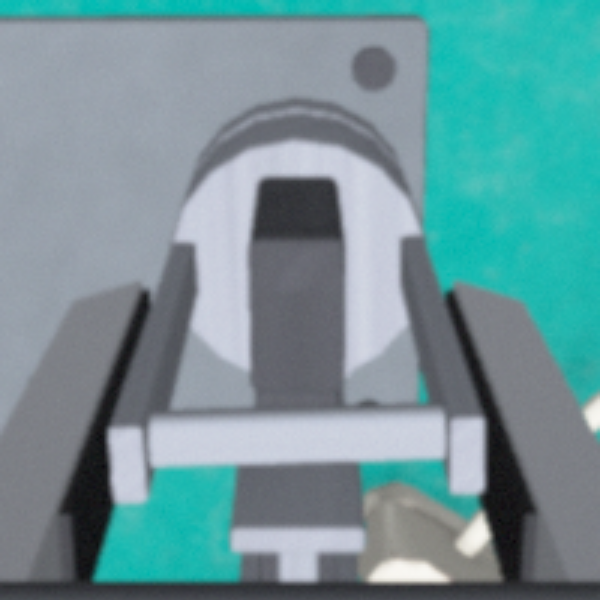

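Wrist view 3 shows the bar (v≈440 in the zoom) clear behind the beak's end (v≈405), with the keeper pushed back. In the scene view the squat weight hasn't moved. Lifting next.

Request:
{"op": "move_arm", "data": {
  "rows": "0 0 -10 0 0 0; 0 0 -10 0 0 0; 0 0 -10 0 0 0; 0 0 -9 0 0 0; 0 0 0 0 0 0"
}}

```text
time_s: 5.65
ee_pos: [0.6172, 0.0232, 0.2636]
eef_rot: [3.14, 0.002, 1.381]
force: [-0.2, -0.8, -4.5]
grip_width: 0.0522
```

Run:
```python
from h import *
c=wrist("w4")
s=camera("scene"); cv2.imwrite("pics/zs3.png",cv2.resize(s["color"][150:330,110:270],None,fx=3.5,fy=3.5,interpolation=cv2.INTER_CUBIC))
cv2.imwrite("pics/zw4.png",cv2.resize(c["color"][150:420,180:380],None,fx=3,fy=3)[:600])
```

```text
(no output)
```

View pics/zs3.png

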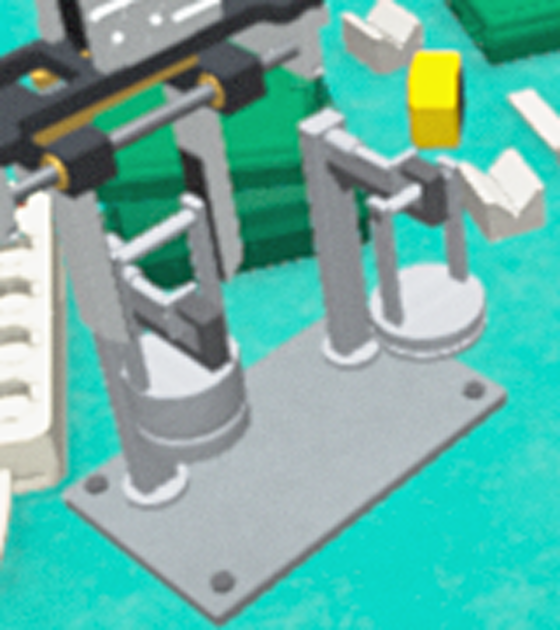

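View pics/zw4.png

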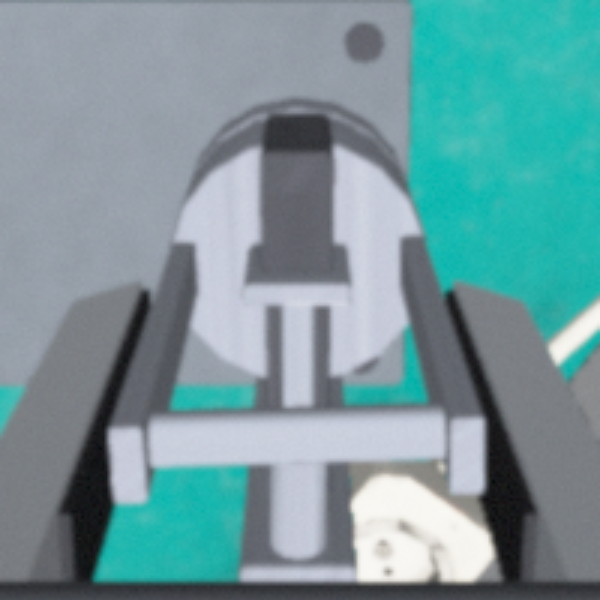

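Request:
{"op": "move_arm", "data": {
  "rows": "0 -5 3 0 0 0; 0 -15 0 0 0 0; 0 -20 0 0 0 0; 0 -20 0 0 0 0; 0 -20 0 0 0 0; 0 -25 0 0 0 0; 0 -25 0 0 0 0; 0 0 0 0 0 0"
}}

```text
time_s: 6.75
ee_pos: [0.4823, 0.0487, 0.255]
eef_rot: [-3.135, 0.004, 1.381]
force: [1.0, -0.1, -4.1]
grip_width: 0.0519
```

Run:
```python
from h import *
c=wrist("w5")
s=camera("scene"); cv2.imwrite("pics/s4.png",s["color"])
```

```text
(no output)
```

View pics/s4.png

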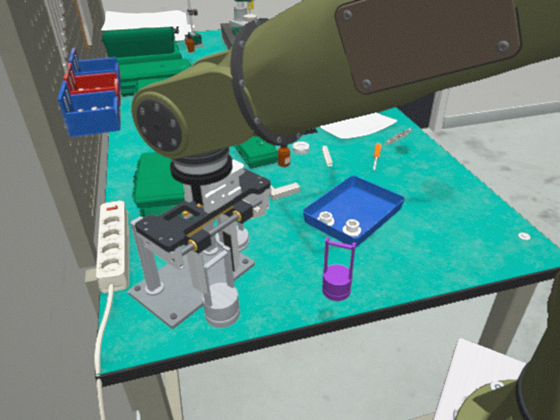

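View pics/w5.png

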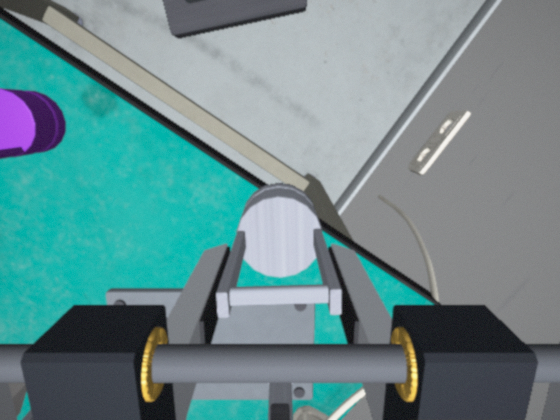

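The weight is clear of the hook and hanging straight, and the squat weight is still on its hook. Raising it over the decoy's height and carrying it to the tray.

Request:
{"op": "move_arm", "data": {
  "rows": "0 0 -30 0 0 0; 0 0 -35 0 0 0; 0 0 -35 0 0 0; -20 1.4 0 0 0 0; -35 2.4 0 0 0 0; -42 2.9 0 0 0 0; -42 2.9 0 0 0 0; -42 2.9 0 0 0 0; -42 2.9 0 0 0 0; -42 2.9 0 0 0 0; -42 2.9 0 0 0 0; -42 2.9 0 0 0 0; -42 2.9 0 0 0 0; -30 2 0 0 0 0; -20 1 0 0 0 0; 0 0 0 0 0 0"
}}

```text
time_s: 8.85
ee_pos: [0.4343, -0.4106, 0.3548]
eef_rot: [-3.134, 0.003, 1.378]
force: [0.3, 0.7, -4.3]
grip_width: 0.0518
```

Run:
```python
from h import *
o=sensors.get_obs(); print(o["qpos"].round(2) if hasattr(o["qpos"],"round") else o["qpos"])
Rm=R.from_euler("xyz",o["eef_rot"]).as_matrix(); p=np.array(o["ee_pos"])
d=np.array([.4225,-.438,p[2]])-p; print("tool shift mm",(Rm.T@d*1000).round(1),"tilt",Rm[:,2].round(4))
c=wrist("w6");s=camera("scene"); cv2.imwrite("pics/s6.png",s["color"])
```

```text
[-0.82  0.38  1.3  -0.01  1.47 -2.19]
tool shift mm [-29.2  -6.4   0.1] tilt [-0.0078 -0.0013 -1.    ]
```

View pics/w6.png

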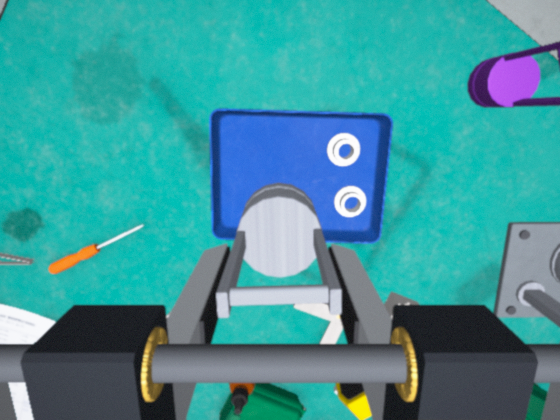

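View pics/s6.png

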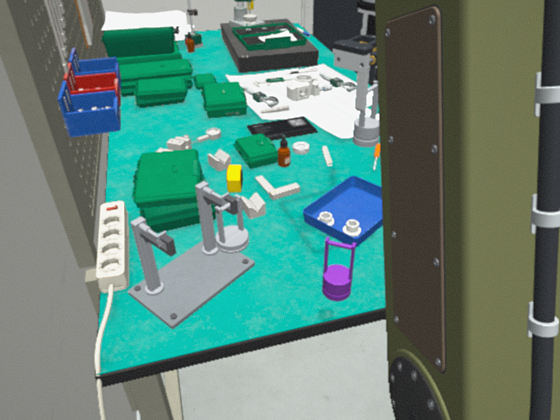

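Wrist view 6 has the tray between (212,110) and (390,240), bushes on the right at (345,150) and (350,202). The weight is over the left (empty) half. I'll check the tray's location from this view.

Run:
```python
from h import *
c=load("w6");P=wp(c);X=cloud(c,P);hsv=cv2.cvtColor(c["color"],cv2.COLOR_BGR2HSV)
b=(hsv[...,0]>105)&(hsv[...,0]<125)&(hsv[...,1]>130)&(abs(X[...,0]-.43)<.15)&(abs(X[...,1]+.39)<.15)
rim=b&(X[...,2]>.024)&(X[...,2]<.04); print(cv2.minAreaRect(X[rim][:,:2].astype(np.float32)),X[rim][:,2].max())
fl=b&(X[...,2]<.01); print("floor",np.median(X[fl][:,2]))
z=X[...,2]; vv,uu=np.mgrid[:420,:560]
m=(abs(uu-280)<45)&(vv>200)&(vv<285)&(z>.2)&(z<.4); print("body top z",np.median(z[m&(vv>215)&(vv<260)&(abs(uu-280)<25)]))
m=(uu>240)&(uu<320)&(vv>285)&(vv<310)&(z>.25); print("bar top z",np.median(z[m]),X[m].mean(0))
```

```text
((0.4355890452861786, -0.3891083896160126), (0.19897721707820892, 0.1482599526643753), 77.30891418457031) 0.034202046601758185
floor 0.0024514319501945936
body top z 0.2246528403431528
bar top z 0.2977570080289612 [ 0.43266661 -0.40979948  0.29803467]
```

Request:
{"op": "move_arm", "data": {
  "rows": "-15 -3 0 0 0 0; -14 -3.5 20 0 0 0; 0 0 30 0 0 0; 0 0 30 0 0 0; 0 0 30 0 0 0; 0 0 20 0 0 0; 0 0 10 0 0 0; 0 0 0 0 0 0"
}}

```text
time_s: 9.95
ee_pos: [0.4183, -0.4392, 0.2039]
eef_rot: [-3.131, 0.0, 1.38]
force: [-0.3, -0.4, -3.6]
grip_width: 0.0519
```

Request:
{"op": "move_arm", "data": {
  "rows": "0 0 10 0 0 0; 0 0 8 0 0 0; 0 0 3 0 0 0; 0 0 0 0 0 0"
}}

```text
time_s: 10.45
ee_pos: [0.4183, -0.4397, 0.183]
eef_rot: [-3.133, 0.002, 1.38]
force: [0.1, -0.4, -4.0]
grip_width: 0.0517
```

Request:
{"op": "move_arm", "data": {
  "rows": "0 0 2 0 0 0; 0 0 2 0 0 0; 0 0 1 0 0 0; 0 0 0 0 0 0"
}}

```text
time_s: 10.95
ee_pos: [0.4184, -0.4398, 0.1783]
eef_rot: [-3.134, 0.003, 1.38]
force: [0.1, -1.1, -3.6]
grip_width: 0.052
```

Request:
{"op": "move_arm", "data": {
  "rows": "0 0 1 0 0 0; 0 0 1 0 0 0; 0 0 0 0 0 0"
}}

```text
time_s: 11.32
ee_pos: [0.4185, -0.4399, 0.1769]
eef_rot: [-3.134, 0.003, 1.38]
force: [0.2, 0.4, -3.9]
grip_width: 0.052
```

Request:
{"op": "move_arm", "data": {
  "rows": "0 0 1.5 0 0 0; 0 0 0 0 0 0"
}}

```text
time_s: 11.58
ee_pos: [0.4187, -0.44, 0.177]
eef_rot: [-3.136, 0.004, 1.38]
force: [0.2, -0.4, -3.3]
grip_width: 0.0519
```

Request:
{"op": "move_arm", "data": {
  "rows": "0 0 2 0 0 0; 0 0 0 0 0 0"
}}

```text
time_s: 11.82
ee_pos: [0.419, -0.4403, 0.1769]
eef_rot: [-3.137, 0.005, 1.38]
force: [-0.9, -0.8, -4.3]
grip_width: 0.0516
```

Run:
```python
from h import *
o=sensors.get_obs(); print(np.round(o["force"],2),np.round(o["ee_pos"],4))
c=wrist("w7")
s=camera("top"); np.savez("pics/top7.npz",**s); cv2.imwrite("pics/top7.png",s["color"])
P=wp(c);X=cloud(c,P);z=X[...,2]
vv,uu=np.mgrid[:420,:560]
print("body top",np.median(z[225:255,260:300]))
```

```text
[-0.89 -0.84 -4.27] [ 0.419  -0.4403  0.1769]
body top 0.046748407729280184
```

View pics/w7.png

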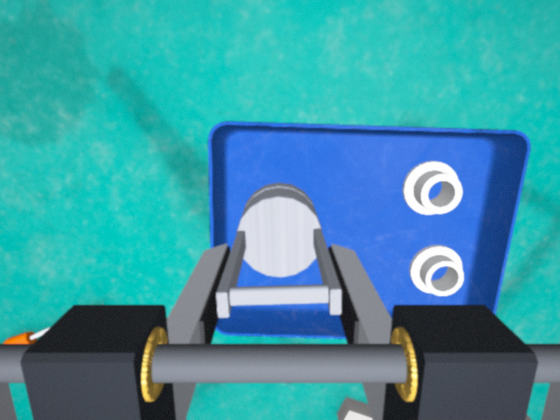

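Request:
{"op": "move_arm", "data": {
  "rows": "0 0 2 0 0 0; 0 0 2 0 0 0"
}}

```text
time_s: 12.18
ee_pos: [0.4194, -0.4404, 0.1767]
eef_rot: [-3.139, 0.006, 1.38]
force: [-8.3, 10.4, 24.2]
grip_width: 0.0518
```

Run:
```python
from h import *
o=sensors.get_obs(); print(np.round(o["force"],2),np.round(o["moment"],3),np.round(o["ee_pos"],4),np.round(o["tau"],2))
```

```text
[-8.28 10.41 24.18] [2.646 1.786 0.13 ] [ 0.4194 -0.4404  0.1767] [ -0.5  -51.5  -29.81  -0.29  -3.98   0.13]
```

Contact with the floor is confirmed: 24 N up while pressing, and TCP z is no longer falling. Relaxing, then releasing.

Request:
{"op": "move_arm", "data": {
  "rows": "0 0 0 0 0 0; 0 0 0 0 0 0"
}}

```text
time_s: 12.42
ee_pos: [0.4194, -0.4405, 0.1767]
eef_rot: [-3.139, 0.006, 1.38]
force: [-0.9, 0.4, -0.0]
grip_width: 0.0519
```

Request:
{"op": "move_arm", "data": {
  "rows": "0 0 0 0 0 0; 0 0 0 0 0 0; 0 0 0 0 0 0; 0 0 0 0 0 0; 0 0 0 0 0 0",
  "grip": 1
}}

```text
time_s: 13.05
ee_pos: [0.4195, -0.4407, 0.1763]
eef_rot: [-3.14, 0.006, 1.38]
force: [0.1, -0.3, 0.6]
grip_width: 0.0938
```

Request:
{"op": "move_arm", "data": {
  "rows": "0 0 -10 0 0 0; 0 0 -20 0 0 0; 0 0 -30 0 0 0; 0 0 -40 0 0 0; 0 0 -40 0 0 0; 0 -30 -20 0 0 0; 0 -40 0 0 0 0; 0 0 0 0 0 0"
}}

```text
time_s: 14.05
ee_pos: [0.3495, -0.4256, 0.3473]
eef_rot: [3.14, 0.009, 1.381]
force: [0.2, 0.6, -0.8]
grip_width: 0.0943
```

Run:
```python
from h import *
c=wrist("w8"); s=camera("scene"); np.savez("pics/scene8.npz",**s); cv2.imwrite("pics/s8.png",s["color"])
P=wp(c);X=cloud(c,P);z=X[...,2]
yw=-.22; Rt=np.array([[np.cos(yw),-np.sin(yw)],[np.sin(yw),np.cos(yw)]])
near=np.hypot(X[...,0]-.419,X[...,1]+.44)<.05
for nm,lo,hi in [("bail",.108,.14),("bodytop",.043,.052)]:
    m=near&(z>lo)&(z<hi); q=(X[m].mean(0)); print(nm,m.sum(),q.round(4),np.median(z[m]).round(4),"tray frame",(Rt.T@(q[:2]-[.434,-.389])).round(4))
for n in ["scene8","scene0"]:
    Y=cloud(load(n)); 
    m=(np.hypot(Y[...,0]-.57,Y[...,1]+.111)<.05)&(Y[...,2]>.155); print("squat hook/bail",n,m.sum(),Y[m].mean(0).round(4))
```

```text
bail 589 [ 0.4174 -0.4411  0.12  ] 0.12 tray frame [-0.0048 -0.0544]
bodytop 1557 [ 0.4176 -0.4411  0.0464] 0.0464 tray frame [-0.0046 -0.0544]
squat hook/bail scene8 420 [ 0.5771 -0.1083  0.1657]
squat hook/bail scene0 416 [ 0.5773 -0.1081  0.1658]
```

View pics/w8.png

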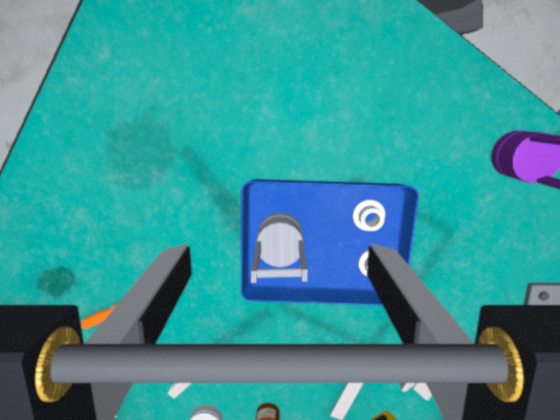

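View pics/s8.png

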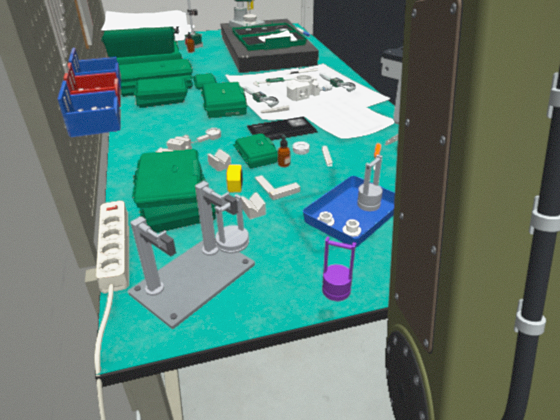

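The last views show the tall weight upright in the empty end of the tray (wrist (280,245), scene (370,190)). The squat weight is still on its hook at scene (232,237), and the gripper is clear of everything.

```bash
python3 -c "
from h import *
print(ctrl.hand_in())"
```

```text
the job is handed in; nothing more can be done
None
```

I took the tall weight off the left hook and stood it upright in the empty end of the blue tray. The job is handed in; the last clock reading before that was about 14 s. To unhook it I pushed the bail back about 21 mm at seat height, raised it about 44 mm, then drew it 130 mm forward. I set it down in small steps until it touched the floor.

**Last checks**
- **Tall weight:** it is upright, with its bail right above its body. It sits at about x −5 mm, y −54 mm in the tray's frame. The bail's surfaces measured about 0.120 m and the body's top 0.046 m, which fits it standing on the floor.
- **Squat weight:** its hook and bail measured within 0.3 mm of where they were at the start.
- **Robot:** the open gripper is well clear of everything.

**What disagreed**
- **Bail height:** triangulating the bail's leg tops from two wrist views gave 0.162–0.164 m, while the depth readings gave 0.168 m. I used the depth value, which agrees with the text.
- **Set-down force:** the force reading showed no clear contact at first, so I pressed on to 24 N to be sure, then relaxed before letting go.

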